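# Clip a circuit board to the inspection rest

## Robot

A 6-joint arm with a two-finger parallel gripper is mounted at the origin on the work surface. World frame = base frame: x ahead of the robot, y to its left, z up, the work surface at z = 0. Lengths are in m, angles in rad, forces in N, time in s.
With the tool pointing down it reaches from about 0.4 to 0.825 m from the base axis. Payload 7 kg.
Tool frame: the origin (TCP) lies on the centre line of the jaws, within the pads' length; the fingertips stand 22 mm ahead of it and the grasp point (between the pads) lies 3 mm ahead of it; z points along the fingers, y is the line along which they close (so a half turn about z gives the same grasp; the last joint's range is limited). The gripper opens to 88 mm and grips with 3 to 60 N. Pads are 19 mm wide; open, the fingers measure 130 mm over their backs; the gripper's body (78 mm by 193 mm) begins 47 mm behind the grasp point.
Start: joints at [1.558, 0.359, 0.012, 0, -1.224, -0.288], TCP at [0.2, 0.645, 0.249] pointing down, gripper open.
Joint ranges: [-3.07, 3.07], [-1.43, 2.12], [-1.02, 1.25], [-3.03, 1.67], [-3.05, -0], [-3.03, 3.03]. Speed limits (rad/s): [2.39, 2.39, 3.01, 3.14, 3.14, 3.14].

## Interface

Orientations are given as [roll, pitch, yaw] about the fixed x, y, z axes, in that order (R = Rz(yaw) Ry(pitch) Rx(roll)).
In Python, from station import arm gives the robot as it stands.
- The arm moves only by the tool arm_command, never from a script. Its argument "series" is one flat list of numbers, 7 for each row, row after row: the turn, a rotation vector about the tool's x, y, z each as a share of 90 degrees, from -1 to 1, then the shift along the tool's x, y, z each as a share of 0.1 m, from -1 to 1, then the opening, from 0 (shut) to 1 (fully open). A call has 1 to 8 rows; each row is the pose to reach, as a shift and turn from the pose commanded when the call began, along the tool's axes at that moment; what a row does not reach only later rows make up. A row lasts 1/8 s, in which the tool goes at most 62.5 mm and 10.7 degrees, less where a joint would pass 70% of its speed; a pose out of reach is approached as far as the arm can. A call with a number of a shift or a turn outside -1 to 1 is refused whole. A call with a gripper value outside its range is refused whole. The fingers move at their own pace and stop on an object; "force" is the grip in N (left out, the last holds). Time passes only in rows, so rows that repeat a pose let the fingers close. It gives the time, the measured TCP pose, the force, the opening and the grip force at its end, in the units of the state.
- arm.get_state(): the state, without advancing time (a new reading comes with each control period).
- arm.grab_frame(name): name is "side" or "top"; returns the picture (384x512x3 uint8, blue, green, red); there is no depth.
- arm.camera_model(name): a dict with "fovy" (degrees; the focal length in pixels is half the picture's height over the tangent of half this angle, whatever the lens; pixels are square), "cx", "cy" (the principal point, pixels), "D" ([k1, k2, p1, p2, k3] as OpenCV has them; the pictures are not rectified), "pose" (4x4, takes a point from camera to world coordinates). Camera axes: x right, y down, z forward; pixel columns grow to the right and rows downward; lengths in m; the calibration is good to about 2 mm. A picture is of the moment at which its call begins. camera_model takes no time and is no camera call.
- arm.job_done(): hands the job in; it is judged then, once.
The state is a dict: "t": time; "q": joint angles; "qd": joint speeds; "joint_efforts": joint torques, N m; "eef_pos": TCP position; "ee_rot": TCP orientation; "force": force on the tool from outside, world axes, zero at the start; "moment": the same for the moment, N m; "width": finger opening in m; "gripper_force": force on a finger pad.
Only numpy, scipy, OpenCV 4.12 (cv2) and the standard library are available. Lean on these libraries where they do the work, as an engineer would, in place of code of your own. Each camera call takes 0.05 s, during which the arm holds its last target. There are 200 camera calls.

## Task

Take the green circuit board out of the rack and stand it on the ledge of the leaning inspection rest, centred, lying flat against the backplate with its component side facing out. Then squeeze the orange spring clip off its post, push it well down over the middle of the top edge, in line with the slope, and let it close on board and backplate together. Leave the blue board, the bottle, the tray and the screwdriver where they are.

Things in the scene. Friction and masses are not known exactly. Their poses are not given: they have to be found in the camera images.
- green_board: Green circuit board in a white frame, to be moved: a stiff panel 10 mm thick (x), 60 mm wide (y), 140 mm tall (z), about 0.12 kg, upright in one of the two rack slots. Origin: centre of its bottom edge; z up along its length, x out of the component side (chips 3 mm proud, at z = 45 to 100 mm; the top 40 mm are bare).
- green_board_front (a point): Point on the green board's component-side surface, at mid width and mid height (x = 5, z = 70 mm in the board's frame).
- blue_board: Bystander: blue circuit board of the same size and form, in the other slot of the rack.
- rack: Black slotted board rack, fixed, 92 (x) x 84 (y) x 44 mm high; origin: centre of its underside. Two slots along y at x = -22 and +22 mm, 12 mm wide, floor 8 mm and walls 44 mm above the table: lift a board over 40 mm straight up to free it.
- rest: Blue base of the inspection rest, fixed, 150 (x) x 110 (y) x 12 mm; origin: centre of its underside. It carries the leaning backplate; a 34 mm wide strut props the plate from behind, up to 88 mm above the table.
- face: Leaning aluminium backplate and ledge, fixed on the rest, 0.48 rad from vertical. Origin: corner of plate front and ledge top, mid width, 34 mm above the table. z up along the plate, x square out of its front, y along the ledge. Plate: 8 mm thick (x -8 to 0), 40 mm wide (less than the board). Ledge: 80 mm wide, 24 mm deep, 4 mm lip.
- face_top (a point): Middle of the top edge of the backplate's front surface, 138 mm up the slope from the ledge; the top of a seated board (x 0 to 10 mm in the face frame) ends 2 mm above it.
- post: Grey foot (90 x 80 x 12 mm) with an upright steel fin, fixed: fin 12 mm thick (x), 36 mm wide (y), its top 82 mm above the table; origin: centre of the underside. The clip starts clipped on the fin's top edge.
- clip: Orange spring clip, 0.1 kg, 26 mm wide (y), alike either way round. Origin: middle of its steel pivot barrel (radius 7 mm). z up towards the handles, x: opening direction. Two handle plates reach z = 49 mm, splayed to 57 mm over their outer ends. Pinched along x (10 N; grip with 25 N or more, near z = 35 mm) to parallel, 27 mm wide, they open the jaws. Jaws reach z = -42 mm.
- lip_a (a point): Inner face of one jaw's rubber lip, 38 mm below the barrel. The lips (z = -34 to -42 mm) are 8 mm apart closed, 31 mm apart fully open; an edge can enter between them up to the barrel.
- lip_b (a point): Inner face of the other jaw's lip.
- jaw_a (a joint): Opening angle of each jaw of the clip, rad (both alike): 0 closed, 0.30 fully open; about 0.05 on the post's 12 mm fin, about 0.13 closed on board and backplate together (18 mm).
- bottle: Bystander: amber bottle, 48 mm diameter, 105 mm tall, upright; origin: centre of its underside.
- tray: Bystander: open white tray 100 (x) x 130 (y) x 35 mm; origin: centre of its underside.
- driver: Bystander: blue-handled screwdriver lying on the table along its x.

How it is judged:
On the way, in this order (a step that is already met when the one before it is completed fails the run):
1. the green board stands on the ledge, flat against the backplate, component side out, let go (x of green_board_front in the frame of face between 0.006 and 0.014 m and y of green_board_front in the frame of face between -0.014 and 0.014 m and z of green_board_front in the frame of face between 0.064 and 0.076 m and angle between the x axis of green_board and the x axis of face, either way round below 0.1 rad and angle between the z axis of green_board and the z axis of face, either way round below 0.12 rad and contact force between the fingers and green_board below 0.1 N and linear speed of green_board below 0.02 m/s), for 0.2 s.
2. the clip is open and off its post (value of joint jaw_a above 0.2 rad and distance between clip and post above 0.13 m), for 0.1 s.
At the end, for the whole second after the job is handed in: Green board on the ledge, component side out, flat on the plate (4 mm, 0.1 rad), centred within 14 mm; clip closed on board and backplate together (over 1.5 N on each), its barrel within 14 mm of mid width, at most 22 mm above the board's top, in line within 0.25 rad; both at rest (x of green_board_front in the frame of face between 0.006 and 0.014 m and y of green_board_front in the frame of face between -0.014 and 0.014 m and z of green_board_front in the frame of face between 0.064 and 0.076 m and angle between the x axis of green_board and the x axis of face, either way round below 0.1 rad and angle between the z axis of green_board and the z axis of face, either way round below 0.12 rad and x of clip in the frame of face between -0.007 and 0.009 m and y of clip in the frame of face between -0.014 and 0.014 m and z of clip in the frame of face between 0.14 and 0.162 m and angle between the z axis of clip and the z axis of face, either way round below 0.25 rad and angle between the y axis of clip and the y axis of face, either way round below 0.25 rad and value of joint jaw_a between 0.07 and 0.2 rad and contact force between clip and green_board above 1.5 N and contact force between clip and face above 1.5 N and linear speed of each of clip, green_board below 0.02 m/s); the robot touches nothing.
It fails at once if blue board pushed, lifted or tipped (distance of blue_board from where it was at the start of the episode above 0.02 m or angle between blue_board's own z axis and vertical above 0.3 rad).
It fails at once if bottle pushed, lifted or tipped (distance of bottle from where it was at the start of the episode above 0.03 m or angle between bottle's own z axis and vertical above 0.3 rad).
It fails at once if tray pushed, lifted or tipped (distance of tray from where it was at the start of the episode above 0.03 m or angle between tray's own z axis and vertical above 0.3 rad).
It fails at once if screwdriver moved (distance of driver from where it was at the start of the episode above 0.04 m).
It also fails if it takes over 58 s, if anything falls off the work surface, if the arm or the gripper's body presses on something with over 40 N, if the wrist force passes 120 N, or if a joint passes its speed limit or range.

## Working session

There is one attempt and no reset: what is moved stays moved. The work goes in short steps, Python scripts to look and compute and a tool call to move; the robot and the scene stay as the last step left them, time stands still between calls to the robot, and variables do not carry over. Pictures are saved under pics/ and viewed, at most 10 in all, crops included, and the job is handed in when it is done.

Besides the shell and the picture viewer there is one more tool, called after "Emit:" as name(argument=value, ...) on one line, values as JSON. arm_command: Moves the arm, as the interface text tells. Its arguments: {"type":"object","properties":{"series":{"type":"array"},"force":{"type":"number"}},"required":["series"]}

```bash
mkdir -p pics
cat > h.py <<'E'
from station import arm
import numpy as np, cv2
from scipy.spatial.transform import Rotation as Ro
def cam(n):
    m=arm.camera_model(n); f=192/np.tan(np.radians(m['fovy'])/2)
    K=np.array([[f,0,m['cx']],[0,f,m['cy']],[0,0,1]]); return K,np.array(m['D'],float),np.array(m['pose'])
def ray(n,uv):
    K,D,P=cam(n); p=cv2.undistortPoints(np.array(uv,float).reshape(-1,1,2),K,D).reshape(-1,2)
    return P[:3,3],np.c_[p,np.ones(len(p))]@P[:3,:3].T
def onz(n,uv,z):
    o,d=ray(n,uv); z=np.broadcast_to(z,len(d)); return o+d*((z-o[2])/d[:,2])[:,None]
def proj(n,X):
    K,D,P=cam(n); X=(np.array(X,float).reshape(-1,3)-P[:3,3])@P[:3,:3]
    return cv2.projectPoints(X,np.zeros(3),np.zeros(3),K,D)[0].reshape(-1,2)
E
python3 - <<'E'
from h import *
for n in('side','top'):
    i=arm.grab_frame(n); cv2.imwrite(f'pics/{n}0.png',i); cv2.imwrite(f'pics/{n}0b.png',cv2.resize(i,(800,600),interpolation=cv2.INTER_CUBIC))
    K,D,P=cam(n); print(n,K[0,0],K[:2,2],D,P.round(3).tolist())
s=arm.get_state(); print(s)
E
```

```text
side 367.46751713496303 [251.94797999 188.21947588] [-0.05878648  0.          0.          0.          0.        ] [[-0.925, -0.265, 0.272, 0.266], [-0.38, 0.633, -0.675, 0.72], [0.007, -0.728, -0.686, 0.885], [0.0, 0.0, 0.0, 1.0]]
top 423.32689035780595 [249.70427517 186.21892832] [-0.09464451  0.          0.          0.          0.        ] [[0.017, -0.993, 0.118, 0.447], [-1.0, -0.017, 0.004, -0.011], [-0.002, -0.118, -0.993, 1.054], [0.0, 0.0, 0.0, 1.0]]
{'t': 0.1, 'q': array([ 1.55813078e+00,  3.59320437e-01,  1.11872605e-02, -2.59187436e-04,
       -1.22408993e+00, -2.88092241e-01]), 'qd': array([ 0.00066421, -0.00087408,  0.00378755,  0.003127  , -0.00019501,
       -0.00081368]), 'joint_efforts': array([-1.76483110e-03, -5.84165812e+01,  2.93750918e+01,  7.01556891e+00,
        1.01480915e-02, -5.33239995e-05]), 'eef_pos': array([0.1998898, 0.6443298, 0.2477379]), 'ee_rot': array([ 3.14015545e+00, -1.71785279e-04, -3.00845907e-01]), 'force': array([-0.07942594, -0.35402412,  0.06664473]), 'moment': array([0.01993473, 0.02349699, 0.06713348]), 'gripper_force': 0.0, 'width': 0.08777946368766887}
```

View pics/side0b.png

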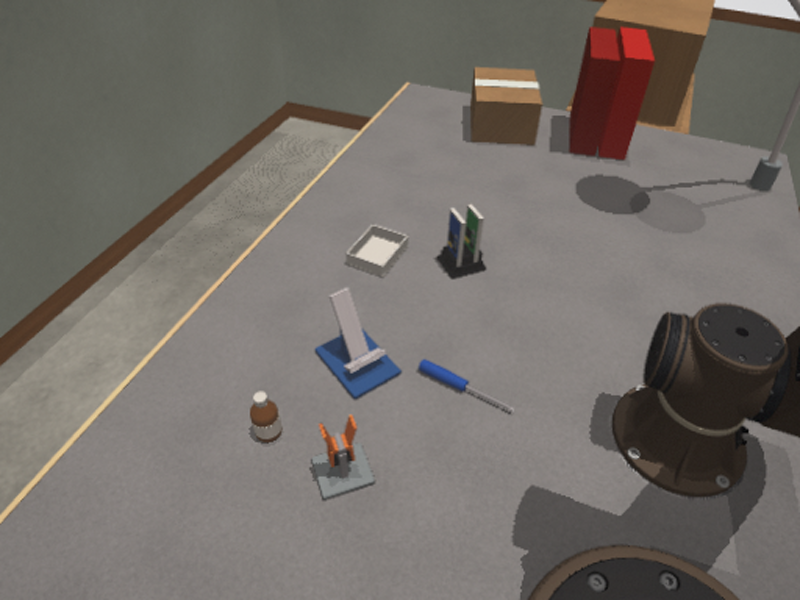

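View pics/top0b.png

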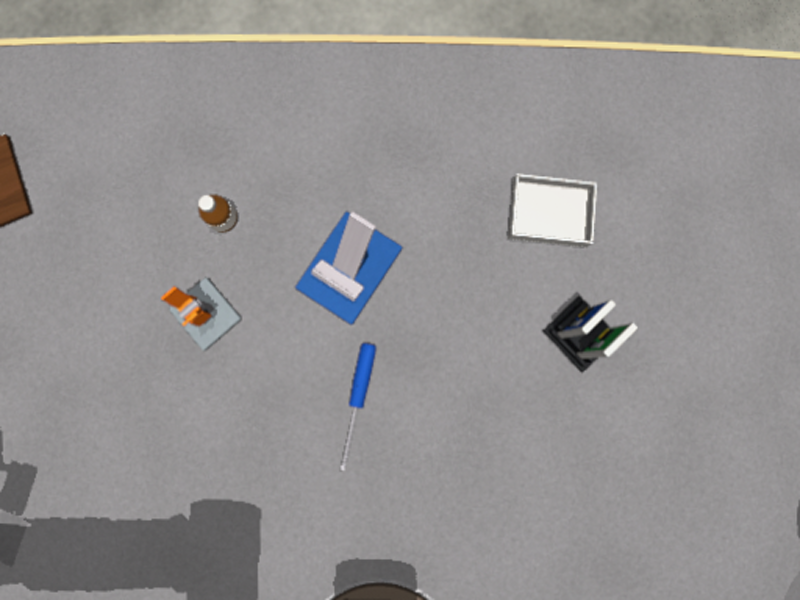

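The overview shows the side view with rack at (460,250), rest at (357,350), clip and post at (340,455), in 800x600 pixels. The top view shows rack at (585,330), rest at (350,267), post at (205,313). I'll enlarge these.

Run:
```python
import cv2,numpy as np
B={'top':[(343,182),(186,130),(98,170)],'side':[(268,128),(196,182),(192,260)]}
rows=[]
for n in B:
    i=cv2.imread(f'pics/{n}0.png'); r=[]
    for u,v in B[n]:
        w,h=(74,75) if 1 else 0
        c=cv2.resize(i[v:v+75,u:u+66 if u!=186 and u!=196 else u+68],None,fx=8,fy=8,interpolation=cv2.INTER_CUBIC)
        for k in range(0,c.shape[1]//8,10):
            cv2.line(c,(k*8+4,0),(k*8+4,c.shape[0]),(0,255,255),1); cv2.putText(c,str(u+k),(k*8+5,10),0,.4,(255,255,255),1)
        for k in range(0,75,10):
            cv2.line(c,(0,k*8+4),(c.shape[1],k*8+4),(0,255,255),1); cv2.putText(c,str(v+k),(0,k*8+16),0,.4,(255,255,255),1)
        r.append(c)
    B[n]=r
for k,nm in enumerate(['rack','rest','post']):
    m=np.hstack([B['top'][k],B['side'][k]]); cv2.imwrite(f'pics/c_{nm}.png',cv2.resize(m,(800,int(800*m.shape[0]/m.shape[1])),interpolation=cv2.INTER_AREA))
```

```text
(no output)
```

View pics/c_rack.png

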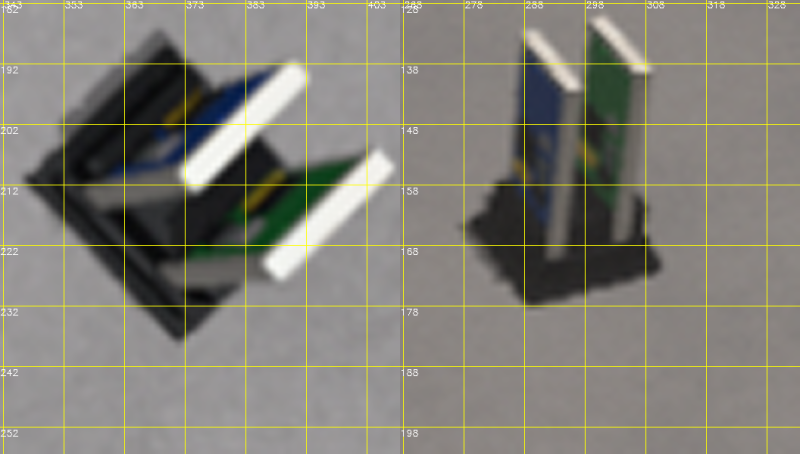

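View pics/c_rest.png

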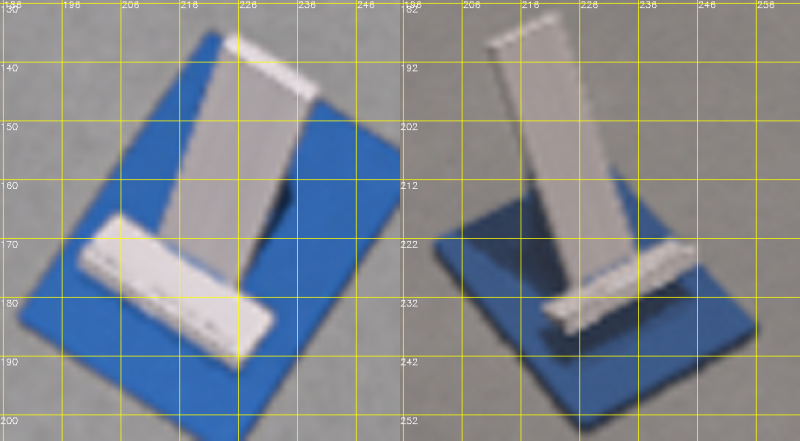

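View pics/c_post.png

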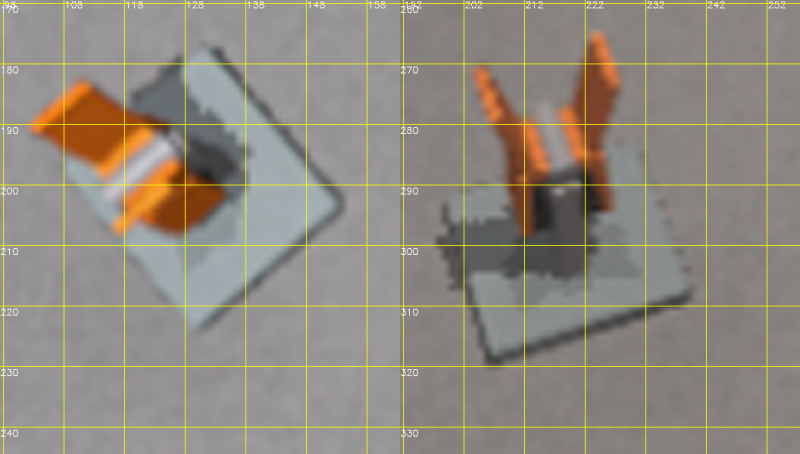

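The crops are clear. In the rack, the green board is the one nearer the right/robot. Its component side (yellow and black chips) faces the blue board. The post's clip handles spread along the foot's long side. Next I fit poses from both views.

```bash
cat > fit.py <<'E'
from h import *
from scipy.optimize import least_squares
def px(n,o,s,P):  # crop coords -> pixels
    P=np.array(P,float); x0=3 if n=='top' else 403
    return np.c_[o[0]+(P[:,0]-x0)/s,o[1]+(P[:,1]-3)/s]
def fit(name,obs,z0,g,lean=None,freez=False):
    # obs: list of (cam, uv, local pts)
    def T(p):
        R=Ro.from_euler('z',p[2]); 
        if lean is not None: R=R*Ro.from_euler('y',-lean)
        return R,np.array([p[0],p[1],p[3] if freez else z0])
    def res(p):
        R,t=T(p); return np.concatenate([(proj(n,R.apply(np.array(L,float)/1000)+t)-uv).ravel() for n,uv,L in obs])
    g=list(g)+([z0] if freez else [])
    r=least_squares(res,g,loss='soft_l1'); print(name,'xyyaw',r.x.round(4),np.degrees(r.x[2]).round(1)); 
    i=0
    e=r.fun.reshape(-1,2); print(e.round(1).tolist()); return r.x
E
cat > f1.py <<'E'
from fit import *
sR,sT=6.06,5.88
bt=lambda P:px('top',(343,182),sR,P); bs=lambda P:px('side',(268,128),sR,P)
# board: x toward upper-left in the top view; +y : z cross x
d=[[5,30,140],[5,-30,140],[-5,-30,140],[-5,30,140]]
G=bt([[263,263],[380,149],[395,166],[281,281]])
print(onz('top',G,.148).round(4).tolist(), onz('side',bs([[592,20],[603,15],[651,69],[640,73]]),.148).round(4).tolist())
g=np.r_[onz('top',G,.148).mean(0)[:2],0.8]
fit('green',[('top',G,d),('side',bs([[651,69],[603,15]]),[[-5,30,140],[-5,-30,140]])],.008,g)
B=bt([[180,178],[293,61],[308,77],[194,192]])
fit('blue',[('top',B,d)],.008,np.r_[onz('top',B,.148).mean(0)[:2],0.8])
ft=lambda P:px('top',(186,130),sT,P); fs=lambda P:px('side',(196,182),sT,P)
o=[('top',ft([[222,40],[306,98]]),[[0,20,138],[0,-20,138]]),('top',ft([[78,264],[240,370],[118,213],[276,318]]),[[24,40,0],[24,-40,0],[0,40,0],[0,-40,0]]),
('side',fs([[488,46],[560,11]]),[[-4,20,138],[-4,-20,138]]),('side',fs([[543,310],[680,240]]),[[0,40,0],[0,-40,0]])]
fit('face',o,.034,[.45,.05,2.55],.48)
fit('facefreez',o,.034,[.45,.05,2.55],.48,True)
pt=lambda P:px('top',(98,170),sR,P); ps=lambda P:px('side',(192,260),sR,P)
F=pt([[207,47],[338,205],[198,322]])
print('foot',onz('top',F,.012).round(4).tolist())
o=[('top',F,[[45,-40,12],[-45,-40,12],[-45,40,12]]),('side',ps([[490,357],[690,292]]),[[-45,40,12],[-45,-40,12]])]
g=np.r_[onz('top',F,.012)[[0,2]].mean(0)[:2],.7]
for q in(0,): fit('post',o,0,g)
o=[('top',pt([[58,105],[147,198]]),[[26,0,49],[-26,0,49]]),('side',ps([[489,94],[607,57]]),[[26,0,49],[-26,0,49]])]
for sgn in(1,-1):
    o2=[(n,u,np.array(L)*[sgn,1,1]) for n,u,L in o]; fit('clip',o2,.1,g,None,True)
E
python3 f1.py
```

```text
[[0.4757, -0.3027, 0.148], [0.5169, -0.3462, 0.148], [0.5109, -0.3516, 0.148], [0.4694, -0.3091, 0.148]] [[0.5175, -0.3434, 0.148], [0.5131, -0.3508, 0.148], [0.4725, -0.3098, 0.148], [0.4772, -0.3036, 0.148]]
green xyyaw [ 0.4937 -0.3273  0.7679] 44.0
[[-0.2, -0.3], [-0.4, -0.6], [0.4, -0.0], [0.0, 0.1], [0.9, 0.3], [0.7, -0.1]]
blue xyyaw [ 0.5242 -0.2966  0.7863] 45.1
[[-0.6, -0.4], [-0.3, -0.4], [0.5, 0.3], [0.4, 0.6]]
face xyyaw [0.596  0.0279 3.7628] 215.6
[[1.1, 1.1], [-28.4, 1.5], [55.1, -2.6], [0.1, -1.8], [43.3, -0.3], [-10.7, 0.3], [0.9, 0.2], [-9.1, 15.7], [14.2, -24.6], [-3.9, 6.0]]
facefreez xyyaw [0.5938 0.028  3.7783 0.0468] 216.5
[[0.2, 0.8], [-29.4, 1.7], [55.1, -2.7], [0.0, -1.3], [43.1, -0.5], [-10.9, 0.8], [1.3, -2.5], [-8.6, 13.0], [14.5, -27.2], [-3.1, 3.4]]
foot [[0.5885, 0.2885, 0.012], [0.5241, 0.2309, 0.012], [0.4751, 0.2868, 0.012]]
post xyyaw [0.5324 0.3024 0.4739] 27.2
[[0.5, -0.9], [-6.4, 5.3], [-12.2, 0.1], [27.8, -1.9], [-6.7, -18.7]]
clip xyyaw [0.5318 0.2884 0.7837 0.0899] 44.9
[[-0.3, -0.5], [0.5, 1.2], [-0.9, 0.4], [0.3, -0.4]]
clip xyyaw [ 0.5318  0.2884 -2.3579  0.0899] -135.1
[[-0.3, -0.5], [0.5, 1.2], [-0.9, 0.4], [0.3, -0.4]]
```

```bash
sed -i "s/\[\[-45,40,12\],\[-45,-40,12\]\]/[[45,40,12],[-45,40,12]]/; s/\[\[0,20,138\],\[0,-20,138\]\]/[[0,-20,138],[0,20,138]]/; s/\[\[24,40,0\],\[24,-40,0\],\[0,40,0\],\[0,-40,0\]\]/[[24,-40,0],[24,40,0],[0,-40,0],[0,40,0]]/; s/\[\[-4,20,138\],\[-4,-20,138\]\]/[[-4,-20,138],[-4,20,138]]/; s/\[\[0,40,0\],\[0,-40,0\]\])\]/[[0,-40,0],[0,40,0]])]/" f1.py; python3 f1.py | grep -A1 -E "^face|^post"
```

```text
face xyyaw [0.5953 0.0691 2.5894] 148.4
[[-0.7, 0.8], [0.5, 0.7], [0.6, -1.8], [0.9, -2.1], [-0.8, 0.2], [-0.2, -0.1], [0.7, 0.2], [0.1, 0.7], [0.3, -0.1], [-1.1, 0.0]]
facefreez xyyaw [0.5949 0.0693 2.5911 0.0356] 148.5
[[-0.9, 0.8], [0.3, 0.6], [0.5, -1.8], [0.8, -2.0], [-1.0, 0.3], [-0.3, -0.1], [0.8, -0.1], [0.2, 0.4], [0.3, -0.3], [-1.0, -0.2]]
--
post xyyaw [0.5312 0.2892 0.7335] 42.0
[[-0.4, -1.2], [0.6, -0.2], [-0.9, 1.7], [-0.2, -0.2], [0.5, -0.2]]
```

```bash
cat > plan.py <<'E'
from h import *
def down(yawdeg): return Ro.from_euler('xyz',[180,0,yawdeg],degrees=True)
def frame(x,z):  # tool axes from x and z directions
    z=z/np.linalg.norm(z); x=x-z*(x@z); x/=np.linalg.norm(x); return Ro.from_matrix(np.c_[x,np.cross(z,x),z])
def plan(W,res=.005):
    s=arm.get_state(); p=s['eef_pos'].copy(); R=Ro.from_euler('xyz',s['ee_rot'])
    print('t',s['t'])
    for q,Q in W:
        q=np.array(q,float)
        while 1:
            d=R.inv().apply(q-p)/.1; r=(R.inv()*Q).as_rotvec()/(np.pi/2)
            k=max(abs(d).max(),abs(r).max()/.85,1e-9); n=int(np.ceil(k-.03)) or 1
            if n>1 and k>1: d=d/n; r=(R*Ro.from_rotvec(r*np.pi/2)).as_rotvec()*0+r/n
            r=np.round(r/res)*res; d=np.round(d/res)*res
            p=p+R.apply(d*.1); R=R*Ro.from_rotvec(r*np.pi/2)
            rows=int(np.ceil(max(np.linalg.norm(d)*100/62.5,np.linalg.norm(r)*90/10.7)))
            print([float(round(v,3)) for v in (*r,*d)],'rows>=',rows,'->',p.round(3),R.as_euler('xyz',True).round(0))
            if n==1 or k<=1: break
E
sed -i "s/ft(\[\[78,264\],\[240,370\],\[118/ft([[118/; s/\[\[24,-40,0\],\[24,40,0\],/[/;s/\[0,40,0\]\]),$/[0,40,0]]),/" f1.py; sed -i "s/,\[\[0,-40,0\],/,[[0,-40,0],/; s/,\[\[\[/,[[/" f1.py; sed -i "s/\[\[0,-40,0\],\[0,40,0\]\]),$/[[0,-40,0],[0,40,0]]),/" f1.py
python3 f1.py | grep -A1 -E "^face"
python3 - <<'E'
from plan import *
plan([((.33,.42,.26),down(-60)),((.5,.1,.26),down(-110)),((.4937,-.3273,.26),down(-136)),((.4937,-.3273,.133),down(-136))])
E
```

```text
face xyyaw [0.5961 0.0684 2.5904] 148.4
[[-0.4, 0.4], [0.8, 0.3], [-0.5, -0.1], [0.1, -0.5], [0.6, -0.0], [-0.0, 0.5], [0.1, -0.4], [-1.2, -0.2]]
facefreez xyyaw [0.5961 0.0684 2.5905 0.0341] 148.4
[[-0.4, 0.4], [0.8, 0.3], [-0.5, -0.1], [0.1, -0.5], [0.6, -0.0], [-0.0, 0.5], [0.1, -0.4], [-1.2, -0.2]]
t 0.1
[0.0, -0.0, 0.24, 0.955, 0.88, -0.06] rows>= 3 -> [0.265 0.532 0.254] [180.  -0. -39.]
[0.0, -0.0, 0.12, 0.605, 0.23, -0.03] rows>= 2 -> [0.298 0.476 0.257] [180.  -0. -50.]
[0.0, -0.0, 0.115, 0.635, 0.12, -0.03] rows>= 2 -> [0.33 0.42 0.26] [180.  -0. -60.]
[0.0, -0.0, 0.14, 0.905, 0.03, 0.0] rows>= 2 -> [0.372 0.34  0.26 ] [180.  -0. -73.]
[0.0, -0.0, 0.14, 0.89, -0.165, 0.0] rows>= 2 -> [0.415 0.26  0.26 ] [180.  -0. -85.]
[0.0, -0.0, 0.14, 0.835, -0.36, 0.0] rows>= 2 -> [0.458 0.18  0.26 ] [180.  -0. -98.]
[-0.0, -0.0, 0.135, 0.735, -0.53, 0.005] rows>= 2 -> [0.5  0.1  0.26] [-180.   -0. -110.]
[-0.0, -0.0, 0.06, 0.81, -0.28, 0.0] rows>= 2 -> [0.499 0.014 0.26 ] [-180.   -0. -115.]
[-0.0, -0.0, 0.055, 0.775, -0.355, 0.0] rows>= 2 -> [ 0.498 -0.071  0.26 ] [-180.   -0. -120.]

[... 2104 characters left out ...]
~~~~^^^^^^^^^^^^^^^^^^^^^^^^^^^^^^
    return np.atleast_1d(self.fun(x))
                         ~~~~~~~~^^^
    return self.f(x, *self.args, **self.kwargs)
           ~~~~~~^^^^^^^^^^^^^^^^^^^^^^^^^^^^^^
  File "fit.py", line 13, in res
    R,t=T(p); return np.concatenate([(proj(n,R.apply(np.array(L,float)/1000)+t)-uv).ravel() for n,uv,L in obs])
                                      ~~~~^^^^^^^^^^^^^^^^^^^^^^^^^^^^^^^^^^^^^
  File "h.py", line 13, in proj
    K,D,P=cam(n); X=(np.array(X,float).reshape(-1,3)-P[:3,3])@P[:3,:3]
          ~~~^^^
  File "h.py", line 5, in cam
    m=arm.camera_model(n); f=192/np.tan(np.radians(m['fovy'])/2)
ValueError: time passes only in moves, steps and waits
```

Emit:
arm_command(series=[0, 0, 0.24, 0.95, 0.9, -0.05, 1, 0, 0, 0.24, 0.95, 0.9, -0.05, 1, 0, 0, 0.24, 0.95, 0.9, -0.05, 1], force=20)

```text
t: 0.48
eef_pos: [0.2654, 0.5274, 0.2541]
ee_rot: [3.141, 0.0, -0.683]
force: [0.1, 0.4, 0.7]
width: 0.0878
gripper_force: 0.0
```

Emit:
arm_command(series=[0, 0, 0.2, 1, 0.3, -0.05, 1, 0, 0, 0.2, 1, 0.3, -0.05, 1])

```text
t: 0.72
eef_pos: [0.3237, 0.4431, 0.2584]
ee_rot: [3.141, -0.0, -0.996]
force: [1.2, 0.6, -0.5]
width: 0.0878
gripper_force: 0.0
```

Emit:
arm_command(series=[0, 0, 0.2, 1, 0.1, 0, 1, 0, 0, 0.2, 1, 0.1, 0, 1])

```text
t: 0.98
eef_pos: [0.37, 0.3534, 0.2584]
ee_rot: [3.141, -0.0, -1.311]
force: [0.5, 0.5, -0.2]
width: 0.088
gripper_force: 0.0
```

Emit:
arm_command(series=[0, 0, 0.15, 1, -0.1, 0, 1, 0, 0, 0.15, 1, -0.1, 0, 1])

```text
t: 1.23
eef_pos: [0.4056, 0.2595, 0.2584]
ee_rot: [3.141, -0.0, -1.545]
force: [0.4, 0.0, -0.2]
width: 0.0877
gripper_force: 0.0
```

Emit:
arm_command(series=[0, 0, 0.15, 1, -0.35, 0, 1, 0, 0, 0.15, 1, -0.35, 0, 1])

```text
t: 1.48
eef_pos: [0.4435, 0.1608, 0.2585]
ee_rot: [3.141, -0.0, -1.78]
force: [0.8, 0.3, 0.2]
width: 0.0875
gripper_force: 0.0
```

Emit:
arm_command(series=[0, 0, 0.1, 0.9, -0.4, 0, 1, 0, 0, 0.1, 0.9, -0.4, 0, 1])

```text
t: 1.72
eef_pos: [0.464, 0.0642, 0.2584]
ee_rot: [3.141, -0.0, -1.937]
force: [0.3, -0.3, 0.5]
width: 0.0875
gripper_force: 0.0
```

Emit:
arm_command(series=[0, 0, 0.1, 0.9, -0.5, 0, 1, 0, 0, 0.1, 0.9, -0.5, 0, 1])

```text
t: 1.98
eef_pos: [0.4787, -0.0375, 0.2584]
ee_rot: [3.141, -0.0, -2.094]
force: [1.1, 0.8, 0.5]
width: 0.0876
gripper_force: 0.0
```

Run:
```python
from plan import *
plan([((.4937,-.3273,.24),down(-136)),((.4937,-.3273,.133),down(-136))])
```

```text
t 1.975
[0.0, -0.0, 0.06, 0.81, -0.525, 0.06] rows>= 2 -> [ 0.484 -0.134  0.252] [ 180.   -0. -125.]
[0.0, -0.0, 0.06, 0.76, -0.6, 0.06] rows>= 2 -> [ 0.489 -0.231  0.246] [ 180.   -0. -131.]
[0.0, -0.0, 0.06, 0.7, -0.67, 0.065] rows>= 2 -> [ 0.494 -0.327  0.24 ] [ 180.   -0. -136.]
[0.0, -0.0, -0.0, -0.0, 0.0, 0.535] rows>= 1 -> [ 0.494 -0.327  0.186] [ 180.   -0. -136.]
[0.0, -0.0, -0.0, -0.0, 0.0, 0.535] rows>= 1 -> [ 0.494 -0.327  0.133] [ 180.   -0. -136.]
```

Emit:
arm_command(series=[0, 0, 0.06, 0.8, -0.5, 0, 1, 0, 0, 0.06, 0.8, -0.5, 0, 1])

```text
t: 2.22
eef_pos: [0.4821, -0.1321, 0.2583]
ee_rot: [3.141, -0.0, -2.188]
force: [0.3, 0.3, -0.2]
width: 0.0875
gripper_force: 0.0
```

Emit:
arm_command(series=[0, 0, 0.06, 0.76, -0.6, 0, 1, 0, 0, 0.06, 0.76, -0.6, 0, 1])

```text
t: 2.48
eef_pos: [0.4874, -0.2288, 0.2582]
ee_rot: [3.141, -0.0, -2.282]
force: [0.4, 1.0, -0.3]
width: 0.0876
gripper_force: 0.0
```

Emit:
arm_command(series=[0, 0, 0.06, 0.7, -0.65, 0, 1, 0, 0, 0.06, 0.7, -0.65, 0, 1, 0, 0, 0.06, 0.7, -0.65, 0, 1, 0, 0, 0.06, 0.7, -0.65, 0, 1])

```text
t: 2.98
eef_pos: [0.4911, -0.3219, 0.258]
ee_rot: [3.141, -0.0, -2.374]
force: [-0.2, 1.4, 0.8]
width: 0.0878
gripper_force: 0.0
```

Run:
```python
from plan import *
plan([((.4937,-.3273,.2),down(-136)),((.4937,-.3273,.133),down(-136))])
```

```text
t 2.975
[0.0, -0.0, -0.0, 0.02, -0.06, 0.58] rows>= 1 -> [ 0.494 -0.328  0.2  ] [ 180.   -0. -136.]
[0.0, -0.0, -0.0, -0.0, 0.0, 0.67] rows>= 2 -> [ 0.494 -0.328  0.133] [ 180.   -0. -136.]
```

Emit:
arm_command(series=[0, 0, 0, 0.02, -0.06, 0.5, 1, 0, 0, 0, 0.02, -0.06, 0.5, 1, 0, 0, 0, 0.02, -0.06, 0.75, 1, 0, 0, 0, 0.02, -0.06, 1, 1])

```text
t: 3.48
eef_pos: [0.495, -0.3274, 0.1604]
ee_rot: [-3.139, 0.001, -2.373]
force: [-0.1, 0.8, -1.0]
width: 0.0872
gripper_force: 0.0
```

Emit:
arm_command(series=[0, 0, 0, 0, 0, 0.15, 1, 0, 0, 0, 0, 0, 0.25, 1, 0, 0, 0, 0, 0, 0.25, 1, 0, 0, 0, 0, 0, 0.25, 0, 0, 0, 0, 0, 0, 0.25, 0, 0, 0, 0, 0, 0, 0.25, 0, 0, 0, 0, 0, 0, 0.25, 0, 0, 0, 0, 0, 0, 0.25, 0])

```text
t: 4.47
eef_pos: [0.4939, -0.3279, 0.1339]
ee_rot: [-3.141, 0.0, -2.374]
force: [-0.7, 1.0, 1.7]
width: 0.0598
gripper_force: 20.0
```

Emit:
arm_command(series=[0, 0, 0, 0, 0, -0.3, 0, 0, 0, 0, 0, 0, -0.6, 0, 0, 0, 0, 0, 0, -1, 0, 0, 0, 0, 0, 0, -1, 0])

```text
t: 4.97
eef_pos: [0.4953, -0.3285, 0.2369]
ee_rot: [-3.136, 0.002, -2.374]
force: [0.3, -0.3, -2.6]
width: 0.0593
gripper_force: 20.0
```

Emit:
arm_command(series=[0, 0, 0, 0, 0, -0.5, 0, 0, 0, 0, 0, 0, -0.5, 0, 0, 0, 0, 0, 0, -0.5, 0])

```text
t: 5.35
eef_pos: [0.4933, -0.3274, 0.2824]
ee_rot: [3.14, 0.0, -2.375]
force: [0.2, 0.6, -2.4]
width: 0.06
gripper_force: 20.0
```

```bash
cat >> plan.py <<'E'
F0=np.array([.5961,.0684,.034]); FR=Ro.from_euler('z',2.5904)*Ro.from_euler('y',-.48)
def fp(x,y,z): return F0+FR.apply(np.array([x,y,z])/1000)
fx,fy,fz=FR.as_matrix().T
RB=frame(-fx,-fz)
E
python3 - <<'E'
from plan import *
s=arm.get_state(); print(s['width'],s['force'],s['eef_pos'],s['ee_rot'])
for a in((85,0,196),(30,0,196),(11,0,130),(5,0,126)): print(fp(*a).round(3))
print(fx,fy,fz,RB.as_euler('xyz',True))
plan([((.42,-.17,.30),down(-80)),(fp(85,0,196),RB)])
E
```

```text
0.059965745752347165 [ 0.15976779  0.58584419 -2.37408007] [ 0.49334089 -0.3274193   0.28238692] [ 3.14005986e+00  5.97119711e-06 -2.37451789e+00]
[0.609 0.06  0.247]
[0.651 0.035 0.222]
[0.639 0.042 0.154]
[0.642 0.04  0.148]
[-0.75563145  0.46452245  0.46177918] [-5.23703623e-01 -8.51900531e-01  1.38777878e-17] [ 0.39338992 -0.24183543  0.88699492] [180.          27.50197417 -31.58101275]
t 5.35
[0.0, 0.0, -0.31, -0.28, 0.82, -0.085] rows>= 3 -> [ 0.457 -0.249  0.291] [ 180.    0. -108.]
[0.0, 0.0, -0.315, -0.635, 0.595, -0.09] rows>= 3 -> [ 0.42 -0.17  0.3 ] [180.   0. -80.]
[-0.045, -0.095, -0.175, -0.645, -0.755, 0.175] rows>= 2 -> [ 0.483 -0.093  0.283] [177.   9. -64.]
[-0.04, -0.095, -0.175, -0.385, -0.915, 0.195] rows>= 2 -> [ 0.546 -0.016  0.265] [177.  18. -48.]
[-0.045, -0.095, -0.175, -0.095, -0.99, 0.17] rows>= 2 -> [0.609 0.061 0.247] [180.  27. -32.]
```

Emit:
arm_command(series=[0, 0, -0.31, -0.28, 0.82, -0.1, 0, 0, 0, -0.31, -0.28, 0.82, -0.1, 0, 0, 0, -0.31, -0.28, 0.82, -0.1, 0])

```text
t: 5.72
eef_pos: [0.4558, -0.2478, 0.2926]
ee_rot: [3.14, 0.0, -1.881]
force: [0.8, -0.6, -1.8]
width: 0.0595
gripper_force: 20.0
```

Emit:
arm_command(series=[0, 0, -0.31, -0.63, 0.6, -0.1, 0, 0, 0, -0.31, -0.63, 0.6, -0.1, 0, 0, 0, -0.31, -0.63, 0.6, -0.1, 0])

```text
t: 6.1
eef_pos: [0.4183, -0.1694, 0.3026]
ee_rot: [3.141, 0.001, -1.394]
force: [0.8, -0.0, -2.0]
width: 0.0599
gripper_force: 20.0
```

Emit:
arm_command(series=[-0.04, -0.1, -0.17, -0.65, -0.75, 0.18, 0, -0.04, -0.1, -0.17, -0.65, -0.75, 0.18, 0, -0.04, -0.1, -0.17, -0.65, -0.75, 0.18, 0])

```text
t: 6.48
eef_pos: [0.4833, -0.0927, 0.2822]
ee_rot: [3.095, 0.167, -1.135]
force: [-0.4, 0.1, -1.4]
width: 0.0599
gripper_force: 20.0
```

Emit:
arm_command(series=[-0.04, -0.1, -0.17, -0.4, -0.9, 0.2, 0, -0.04, -0.1, -0.17, -0.4, -0.9, 0.2, 0, -0.04, -0.1, -0.17, -0.4, -0.9, 0.2, 0, -0.04, -0.1, -0.17, -0.4, -0.9, 0.2, 0])

```text
t: 6.98
eef_pos: [0.5444, -0.0177, 0.2676]
ee_rot: [3.101, 0.333, -0.87]
force: [0.2, 0.6, -1.5]
width: 0.0595
gripper_force: 20.0
```

Run:
```python
from plan import *
plan([(fp(85,0,196),RB),(fp(30,0,196),RB)])
```

```text
t 6.975
[-0.055, -0.09, -0.19, -0.105, -1.01, 0.21] rows>= 2 -> [0.609 0.061 0.247] [-180.   28.  -31.]
[0.0, 0.0, 0.0, 0.55, 0.005, 0.0] rows>= 1 -> [0.65  0.035 0.222] [-180.   28.  -31.]
```

Emit:
arm_command(series=[-0.055, -0.09, -0.19, -0.1, -1, 0.2, 0, -0.055, -0.09, -0.19, -0.1, -1, 0.2, 0, -0.055, -0.09, -0.19, -0.1, -1, 0.2, 0])

```text
t: 7.35
eef_pos: [0.6098, 0.0613, 0.2461]
ee_rot: [3.141, 0.484, -0.545]
force: [0.1, -0.8, -1.8]
width: 0.0597
gripper_force: 20.0
```

Emit:
arm_command(series=[0, 0, 0, 0.3, 0, 0, 0, 0, 0, 0, 0.55, 0, 0, 0, 0, 0, 0, 0.55, 0, 0, 0, 0, 0, 0, 0.55, 0, 0, 0])

```text
t: 7.85
eef_pos: [0.6506, 0.034, 0.2252]
ee_rot: [-3.138, 0.479, -0.547]
force: [0.1, 0.4, -1.6]
width: 0.0596
gripper_force: 20.0
```

Run:
```python
from plan import *
plan([(fp(12,0,145),RB),(fp(10,0,130),RB)])
s=arm.get_state(); print(FR.inv().apply(s['eef_pos']-F0))
i=arm.grab_frame('top'); j=arm.grab_frame('side')
cv2.imwrite('pics/t1.png',i);cv2.imwrite('pics/s1.png',j)
a=cv2.resize(i[110:230,170:290],(400,400),interpolation=2); b=cv2.resize(j[150:270,170:290],(400,400),interpolation=2)
cv2.imwrite('pics/m1.png',np.hstack([a,b]))
```

```text
t 7.85
[-0.0, -0.0, 0.0, 0.19, -0.005, 0.545] rows>= 1 -> [0.644 0.039 0.168] [-180.   27.  -31.]
[-0.0, -0.0, 0.0, 0.02, -0.0, 0.15] rows>= 1 -> [0.64  0.042 0.154] [-180.   27.  -31.]
[0.0311199  0.00072479 0.19939559]
```

View pics/m1.png

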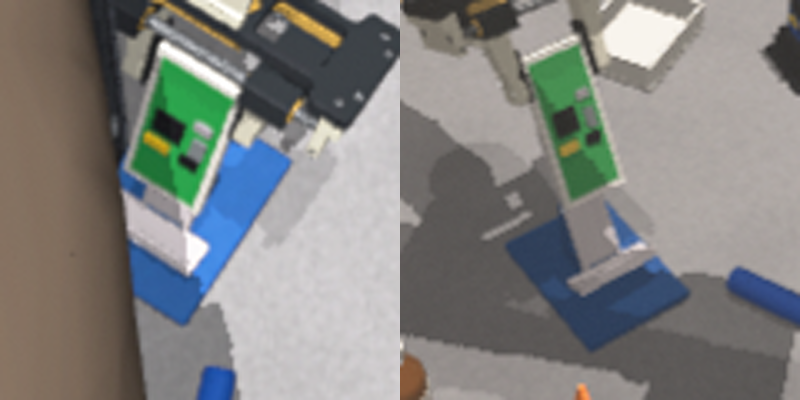

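The board is held with its components facing out, lined up with the plate. In the right crop its bottom edge is at (590,195) and the ledge at (610,265). Lowering.

Emit:
arm_command(series=[0, 0, 0, 0, 0, 0.3, 0, 0, 0, 0, 0, 0, 0.55, 0, 0, 0, 0, 0.1, 0, 0.6, 0, 0, 0, 0, 0.19, 0, 0.64, 0, 0, 0, 0, 0.21, 0, 0.68, 0, 0, 0, 0, 0.21, 0, 0.68, 0, 0, 0, 0, 0.21, 0, 0.68, 0])

```text
t: 8.82
eef_pos: [0.6407, 0.0414, 0.1544]
ee_rot: [-3.138, 0.48, -0.546]
force: [0.8, -0.5, -1.3]
width: 0.0597
gripper_force: 20.0
```

```bash
cat >> plan.py <<'E'
def st():
    s=arm.get_state(); print('t',s['t'],'face',(FR.inv().apply(s['eef_pos']-F0)*1000).round(1),'Fface',FR.inv().apply(s['force']).round(1),'rot',(FR.inv()*Ro.from_euler('xyz',s['ee_rot'])).as_matrix().round(3)[:,0:3:2].T.tolist(),s['width'].round(4),s['gripper_force'])
E
python3 -c "
from plan import *
st()"
```

```text
Traceback (most recent call last):
  File "plan.py", line 24, in st
    s=arm.get_state(); print('t',s['t'],'face',(FR.inv().apply(s['eef_pos']-F0)*1000).round(1),'Fface',FR.inv().apply(s['force']).round(1),'rot',(FR.inv()*Ro.from_euler('xyz',s['ee_rot'])).as_matrix().round(3)[:,0:3:2].T.tolist(),s['width'].round(4),s['gripper_force'])
                                                                                                                                                                                                                                      ^^^^^^^^^^^^^^^^
AttributeError: 'float' object has no attribute 'round'
```

```bash
sed -i "s/s\['width'\].round(4)/round(s['width'],4)/" plan.py; echo ok
```

```text
ok
```

Emit:
arm_command(series=[0, 0, 0, 0.02, 0, 0, 0, 0, 0, 0, 0.04, 0, 0, 0, 0, 0, 0, 0.04, 0, 0, 0])

```text
t: 9.2
eef_pos: [0.6433, 0.0398, 0.1523]
ee_rot: [-3.139, 0.481, -0.546]
force: [-1.3, 0.9, 1.5]
width: 0.0596
gripper_force: 20.0
```

```bash
python3 -c "
from plan import *
st()"
```

```text
t 9.2 face [  5.7  -0.3 130.4] Fface [ 2.1 -0.1  0.7] rot [[-1.0, -0.005, -0.001], [0.001, -0.0, -1.0]] 0.0596 20.000076591968536
```

Emit:
arm_command(series=[0, 0, 0, 0, 0, 0.03, 0, 0, 0, 0, 0, 0, 0.03, 0])

```text
t: 9.45
eef_pos: [0.6419, 0.0406, 0.1492]
ee_rot: [-3.139, 0.481, -0.546]
force: [-1.8, 1.6, -0.2]
width: 0.0598
gripper_force: 20.0
```

```bash
python3 -c "
from plan import *
st()"
```

```text
t 9.45 face [  5.7  -0.3 126.9] Fface [ 2.1 -0.4 -1.3] rot [[-1.0, -0.005, -0.001], [0.001, -0.0, -1.0]] 0.0598 19.9998477101326
```

Emit:
arm_command(series=[0, 0, 0, 0.01, 0, 0.015, 0, 0, 0, 0, 0.01, 0, 0.015, 0])

```text
t: 9.7
eef_pos: [0.6418, 0.0406, 0.1489]
ee_rot: [-3.139, 0.481, -0.545]
force: [-5.2, 3.6, 8.5]
width: 0.0597
gripper_force: 20.0
```

```bash
python3 -c "
from plan import *
st()"
```

```text
t 9.7 face [  5.6  -0.3 126.6] Fface [ 9.6 -0.4  4.6] rot [[-1.0, -0.006, -0.001], [0.001, 0.0, -1.0]] 0.0597 20.00052899122238
```

Emit:
arm_command(series=[0, 0, 0, 0, 0, 0, 0.72, 0, 0, 0, 0, 0, 0, 0.85, 0, 0, 0, 0, 0, 0, 1, 0, 0, 0, 0, 0, 0, 1])

```text
t: 10.2
eef_pos: [0.6426, 0.0402, 0.1475]
ee_rot: [-3.139, 0.48, -0.546]
force: [0.1, -0.2, 0.2]
width: 0.0853
gripper_force: 0.0
```

Emit:
arm_command(series=[0, 0, 0, 0, 0, -0.2, 1, 0, 0, 0, 0, 0, -0.6, 1, 0, 0, 0, 0, 0, -1, 1, 0, 0, 0, 0, 0, -1, 1])

```text
t: 10.7
eef_pos: [0.6838, 0.015, 0.2392]
ee_rot: [-3.136, 0.475, -0.545]
force: [0.1, -0.4, 0.0]
width: 0.0873
gripper_force: 0.0
```

Run:
```python
from plan import *
st()
i=arm.grab_frame('top'); j=arm.grab_frame('side')
cv2.imwrite('pics/t2.png',i);cv2.imwrite('pics/s2.png',j)
a=cv2.resize(i[110:230,170:290],(400,400),interpolation=2); b=cv2.resize(j[150:270,170:290],(400,400),interpolation=2)
cv2.imwrite('pics/m2.png',np.hstack([a,b]))
```

```text
t 10.7 face [  3.7  -0.5 229.5] Fface [-0.3  0.3  0.2] rot [[-1.0, -0.005, 0.005], [-0.005, -0.003, -1.0]] 0.0873 0.0
```

View pics/m2.png

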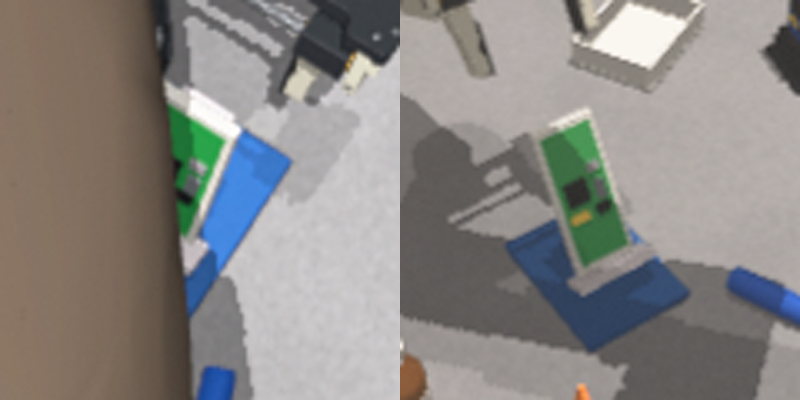

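The board stands on the ledge flat against the plate, and the gripper is clear of it. Next the clip.

Run:
```python
from plan import *
print(onz('top',[[222/1.5625,214/1.5625]],0.02))
plan([((.66,.07,.29),frame(-np.array([-.83,.5,.1]),np.array([-.2,.12,-1]))),((.5318,.2884,.26),down(-47)),((.5318,.2884,.19),down(-47))])
```

```text
[[0.69007986 0.26514965 0.02      ]]
t 10.8
[-0.005, 0.16, -0.0, -0.66, -0.35, -0.26] rows>= 2 -> [0.66 0.07 0.29] [180.  13. -31.]
[0.01, 0.05, 0.06, -0.7, -0.4, 0.265] rows>= 2 -> [0.617 0.143 0.28 ] [180.   9. -37.]
[0.005, 0.045, 0.055, -0.755, -0.33, 0.21] rows>= 2 -> [0.575 0.216 0.27 ] [179.   4. -42.]
[0.01, 0.05, 0.06, -0.795, -0.26, 0.16] rows>= 2 -> [0.532 0.288 0.26 ] [-180.   -0.  -47.]
[-0.0, -0.0, -0.0, -0.0, 0.0, 0.7] rows>= 2 -> [0.532 0.289 0.19 ] [-180.   -0.  -47.]
```

Bottle is well clear. Going over the clip.

Emit:
arm_command(series=[0, 0.16, 0, -0.3, -0.15, -0.3, 1, 0, 0.16, 0, -0.65, -0.35, -0.3, 1, 0, 0.16, 0, -0.65, -0.35, -0.3, 1])

```text
t: 11.18
eef_pos: [0.6611, 0.0716, 0.2954]
ee_rot: [-3.136, 0.226, -0.542]
force: [1.5, 0.7, -0.1]
width: 0.0876
gripper_force: 0.0
```

Emit:
arm_command(series=[0.01, 0.05, 0.06, -0.7, -0.4, 0.25, 1, 0.01, 0.05, 0.06, -0.7, -0.4, 0.25, 1])

```text
t: 11.42
eef_pos: [0.6171, 0.1428, 0.2831]
ee_rot: [3.139, 0.152, -0.642]
force: [0.2, -0.2, -0.1]
width: 0.0876
gripper_force: 0.0
```

Emit:
arm_command(series=[0, 0.05, 0.06, -0.75, -0.35, 0.2, 1, 0, 0.05, 0.06, -0.75, -0.35, 0.2, 1])

```text
t: 11.68
eef_pos: [0.5769, 0.2176, 0.275]
ee_rot: [3.129, 0.072, -0.734]
force: [0.5, -1.1, 1.0]
width: 0.0875
gripper_force: 0.0
```

Emit:
arm_command(series=[0.01, 0.05, 0.06, -0.8, -0.25, 0.15, 1, 0.01, 0.05, 0.06, -0.8, -0.25, 0.15, 1, 0.01, 0.05, 0.06, -0.8, -0.25, 0.15, 1, 0.01, 0.05, 0.06, -0.8, -0.25, 0.15, 1])

```text
t: 12.18
eef_pos: [0.5367, 0.2876, 0.2662]
ee_rot: [-3.14, -0.007, -0.831]
force: [0.2, -0.0, 0.4]
width: 0.0876
gripper_force: 0.0
```

Run:
```python
from plan import *
plan([((.5318,.2884,.19),down(-47)),((.5318,.2884,.128),down(-47))])
i=arm.grab_frame('top'); j=arm.grab_frame('side')
a=cv2.resize(i[150:250,90:190],(400,400),interpolation=2); b=cv2.resize(j[230:330,170:270],(400,400),interpolation=2)
cv2.imwrite('pics/m3.png',np.hstack([a,b]))
```

```text
t 12.175
[-0.0, -0.005, -0.005, -0.045, 0.03, 0.76] rows>= 2 -> [0.532 0.289 0.19 ] [-180.    0.  -47.]
[-0.0, 0.0, -0.0, 0.0, 0.0, 0.62] rows>= 1 -> [0.532 0.289 0.128] [-180.    0.  -47.]
```

View pics/m3.png

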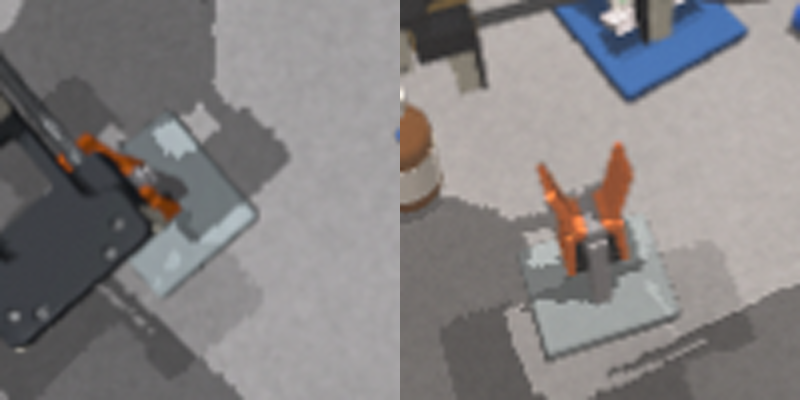

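Emit:
arm_command(series=[0, 0, 0, -0.04, 0.03, 0.4, 1, 0, 0, 0, -0.04, 0.03, 0.8, 1, 0, 0, 0, -0.04, 0.03, 1, 1, 0, 0, 0, -0.04, 0.03, 1, 1], force=40)

```text
t: 12.78
eef_pos: [0.532, 0.2871, 0.165]
ee_rot: [3.14, -0.008, -0.832]
force: [-0.2, -0.1, 1.4]
width: 0.0875
gripper_force: 0.0
```

Emit:
arm_command(series=[0, 0, 0, 0, 0, 0.2, 1, 0, 0, 0, 0, 0, 0.38, 1, 0, 0, 0, 0, 0, 0.38, 1, 0, 0, 0, 0, 0, 0.38, 1])

```text
t: 13.28
eef_pos: [0.5333, 0.2888, 0.1301]
ee_rot: [-3.137, -0.008, -0.831]
force: [-0.2, 0.4, -0.4]
width: 0.0877
gripper_force: 0.0
```

Run:
```python
from plan import *
plan([((.5318,.2884,.128),down(-47))]); st()
```

```text
t 13.275
[-0.005, -0.005, -0.005, -0.005, 0.015, 0.02] rows>= 1 -> [0.532 0.288 0.128] [180.  -0. -47.]
t 13.275 face [ 194.3 -154.9    7.2] Fface [ 0.2 -0.3 -0.5] rot [[-0.849, 0.276, 0.451], [-0.47, -0.002, -0.883]] 0.0877 0.0
```

Emit:
arm_command(series=[0, -0.005, -0.005, 0, 0.015, 0.02, 0.7, 0, -0.005, -0.005, 0, 0.015, 0.02, 0.6, 0, -0.005, -0.005, 0, 0.015, 0.02, 0.5, 0, -0.005, -0.005, 0, 0.015, 0.02, 0.4, 0, -0.005, -0.005, 0, 0.015, 0.02, 0.2, 0, -0.005, -0.005, 0, 0.015, 0.02, 0, 0, -0.005, -0.005, 0, 0.015, 0.02, 0, 0, -0.005, -0.005, 0, 0.015, 0.02, 0])

```text
t: 14.28
eef_pos: [0.5317, 0.2873, 0.1295]
ee_rot: [-3.138, -0.001, -0.822]
force: [-6.7, -3.6, 20.3]
width: 0.0272
gripper_force: 40.0
```

Emit:
arm_command(series=[0, 0, 0, 0, 0, 0, 0, 0, 0, 0, 0, 0, 0, 0])

```text
t: 14.52
eef_pos: [0.5317, 0.2873, 0.1296]
ee_rot: [-3.138, -0.001, -0.822]
force: [-6.3, -4.1, 20.2]
width: 0.0275
gripper_force: 40.0
```

Emit:
arm_command(series=[0, 0, 0, 0, 0, -0.1, 0, 0, 0, 0, 0, 0, -0.3, 0, 0, 0, 0, 0, 0, -0.6, 0, 0, 0, 0, 0, 0, -1, 0, 0, 0, 0, 0, 0, -1, 0])

```text
t: 15.15
eef_pos: [0.5325, 0.2886, 0.2302]
ee_rot: [-3.133, -0.0, -0.822]
force: [-0.6, -1.1, -1.7]
width: 0.0275
gripper_force: 40.0
```

Emit:
arm_command(series=[0, 0, 0, 0, 0, -0.5, 0, 0, 0, 0, 0, 0, -0.5, 0, 0, 0, 0, 0, 0, -0.5, 0])

```text
t: 15.52
eef_pos: [0.5305, 0.2872, 0.2758]
ee_rot: [-3.14, 0.001, -0.823]
force: [-0.5, 0.4, -1.5]
width: 0.0271
gripper_force: 40.0
```

Run:
```python
from plan import *
st(); RC=frame(-fy,-fz); print(RC.as_euler('xyz',True))
i=arm.grab_frame('top'); j=arm.grab_frame('side')
cv2.imwrite('pics/t4.png',i);cv2.imwrite('pics/s4.png',j)
p=proj('side',[arm.get_state()['eef_pos']])[0].astype(int); print(p,proj('top',[arm.get_state()['eef_pos']]))
b=j[max(p[1]-40,0):p[1]+60,max(p[0]-50,0):p[0]+50]; cv2.imwrite('pics/m4.png',cv2.resize(b,(600,600),interpolation=2))
plan([((.50,.20,.31),frame(-fy,np.array([-.2,.1,-1]))),(fp(1,0,260),RC)])
```

```text
t 15.525 face [ 262.8 -152.   135.7] Fface [-0.1 -0.1 -1.6] rot [[-0.855, 0.269, 0.444], [-0.461, -0.002, -0.887]] 0.0271 39.99158799648285
[-152.49802583    0.           58.41898725]
[212 235] [[ 92.32339397 188.50340621]]
t 15.625
[0.045, -0.07, -0.585, 0.215, 0.405, -0.175] rows>= 5 -> [0.515 0.244 0.293] [-174.    4.    6.]
[0.04, -0.07, -0.585, -0.205, 0.4, -0.205] rows>= 5 -> [0.5  0.2  0.31] [-167.    1.   59.]
[0.055, 0.005, -0.0, -0.21, 0.91, -0.045] rows>= 2 -> [0.566 0.135 0.295] [-163.    1.   59.]
[0.055, 0.005, -0.0, -0.205, 0.9, -0.125] rows>= 2 -> [0.632 0.071 0.28 ] [-158.    0.   59.]
[0.055, 0.005, -0.0, -0.21, 0.89, -0.205] rows>= 2 -> [0.698 0.006 0.265] [-153.   -0.   58.]
```

View pics/m4.png

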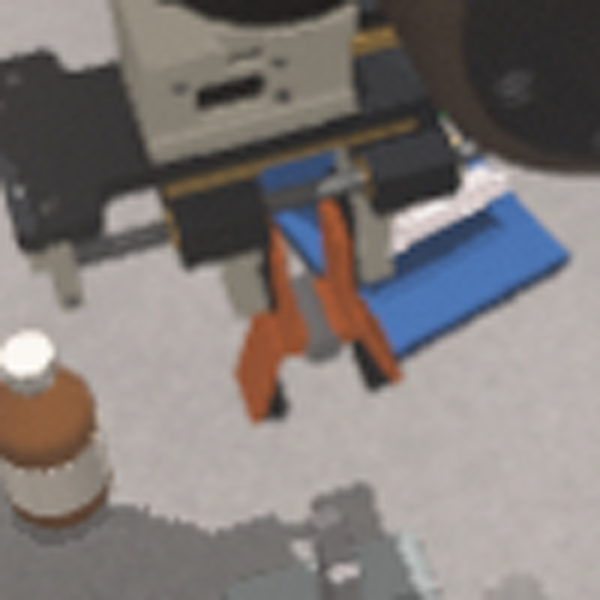

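Run:
```python
from plan import *
s=arm.get_state(); p=s['eef_pos']; R=Ro.from_euler('xyz',s['ee_rot'])
for y in(-13,13): print((proj('side',[p+R.apply([y/1000,0,.04])])[0]-[162,195])*6)
for y in (-14,14): print('pad',(proj('side',[p+R.apply([.0,y/1000,.022])])[0]-[162,195])*6)
RC=frame(fy,-fz)
plan([((.53,.22,.31),frame(fy,np.array([-.2,.1,-1]))),(fp(1,0,260),RC)])
```

```text
[321.21100578 338.15629629]
[301.35282633 285.13904258]
pad [270.59441832 291.25682664]
pad [344.90996091 270.28941762]
t 15.625
[-0.125, -0.08, 0.82, 0.49, 0.46, -0.35] rows>= 8 -> [0.53 0.22 0.31] [ 168.   -1. -121.]
[-0.055, -0.005, 0.0, 0.32, -0.86, -0.03] rows>= 2 -> [0.586 0.148 0.295] [ 163.   -1. -121.]
[-0.055, -0.005, 0.0, 0.315, -0.855, -0.11] rows>= 2 -> [0.642 0.077 0.28 ] [ 158.   -0. -121.]
[-0.055, -0.0, 0.0, 0.315, -0.84, -0.18] rows>= 2 -> [0.698 0.006 0.265] [ 153.   -0. -121.]
```

The barrel sits where I assumed, 40 mm ahead of the TCP, with the jaws wide open. Moving over the plate top.

Emit:
arm_command(series=[-0.12, -0.08, 0.82, 0.5, 0.45, -0.35, 0, -0.12, -0.08, 0.82, 0.5, 0.45, -0.35, 0, -0.12, -0.08, 0.82, 0.5, 0.45, -0.35, 0, -0.12, -0.08, 0.82, 0.5, 0.45, -0.35, 0, -0.12, -0.08, 0.82, 0.5, 0.45, -0.35, 0, -0.12, -0.08, 0.82, 0.5, 0.45, -0.35, 0, -0.12, -0.08, 0.82, 0.5, 0.45, -0.35, 0, -0.12, -0.08, 0.82, 0.5, 0.45, -0.35, 0])

```text
t: 16.62
eef_pos: [0.532, 0.2195, 0.3103]
ee_rot: [2.93, -0.011, -2.115]
force: [-0.6, 0.1, -1.5]
width: 0.0271
gripper_force: 40.0
```

Emit:
arm_command(series=[-0.05, 0, 0, 0.3, -0.85, -0.05, 0, -0.05, 0, 0, 0.3, -0.85, -0.05, 0, -0.05, 0, 0, 0.3, -0.85, -0.05, 0])

```text
t: 17.0
eef_pos: [0.5891, 0.1489, 0.2969]
ee_rot: [2.852, -0.012, -2.113]
force: [-0.6, 0.7, -0.5]
width: 0.0272
gripper_force: 40.0
```

Emit:
arm_command(series=[-0.05, 0, 0, 0.3, -0.85, -0.15, 0, -0.05, 0, 0, 0.3, -0.85, -0.15, 0, -0.05, 0, 0, 0.3, -0.85, -0.15, 0, -0.05, 0, 0, 0.3, -0.85, -0.15, 0])

```text
t: 17.5
eef_pos: [0.6457, 0.0814, 0.2894]
ee_rot: [2.774, -0.009, -2.113]
force: [0.8, 0.5, -0.0]
width: 0.0269
gripper_force: 40.0
```

Run:
```python
from plan import *
st(); plan([(fp(1,0,260),frame(fy,-fz)),(fp(1,0,225),frame(fy,-fz))])
```

```text
t 17.5 face [ 86.6 -37.  242.9] Fface [-0.4 -0.8  0.2] rot [[-0.004, 1.0, 0.013], [-0.112, 0.012, -0.994]] 0.0269 39.99214053153992
t 17.5
[-0.07, -0.01, 0.005, 0.375, -0.865, -0.07] rows>= 2 -> [0.698 0.006 0.265] [ 153.    0. -122.]
[-0.0, 0.0, -0.0, 0.0, -0.0, 0.35] rows>= 1 -> [0.684 0.015 0.234] [ 153.    0. -122.]
```

Emit:
arm_command(series=[-0.03, 0, 0, 0.15, -0.35, -0.1, 0, -0.07, -0.01, 0.005, 0.375, -0.865, -0.07, 0, -0.07, -0.01, 0.005, 0.375, -0.865, -0.07, 0, -0.07, -0.01, 0.005, 0.375, -0.865, -0.07, 0, -0.07, -0.01, 0.005, 0.375, -0.865, -0.07, 0])

```text
t: 18.12
eef_pos: [0.6976, 0.0068, 0.2675]
ee_rot: [2.667, 0.003, -2.126]
force: [-0.1, 0.5, -1.1]
width: 0.0272
gripper_force: 40.0
```

Run:
```python
from plan import *
st(); plan([(fp(1,0,230),frame(fy,-fz)),(fp(1,0,192),frame(fy,-fz))])
i=arm.grab_frame('top'); j=arm.grab_frame('side')
p=proj('side',[fp(0,0,150)])[0].astype(int); q=proj('top',[fp(0,0,150)])[0].astype(int);print(p,q)
f=lambda m,p:cv2.resize(m[p[1]-45:p[1]+45,p[0]-40:p[0]+40],(400,450),interpolation=2)
cv2.imwrite('pics/m5.png',np.hstack([f(i,q),f(j,p)]))
```

```text
t 18.125 face [  2.5  -0.6 262. ] Fface [-0.2 -0.4 -1.1] rot [[0.002, 1.0, -0.005], [-0.006, -0.005, -1.0]] 0.0272 39.992292523384094
t 18.125
[-0.005, 0.005, -0.0, 0.01, -0.015, 0.32] rows>= 1 -> [0.686 0.013 0.238] [ 152.   -0. -122.]
[0.0, -0.0, -0.0, -0.005, 0.0, 0.38] rows>= 1 -> [0.671 0.023 0.205] [ 152.   -0. -122.]
[216 183] [231 138]
```

View pics/m5.png

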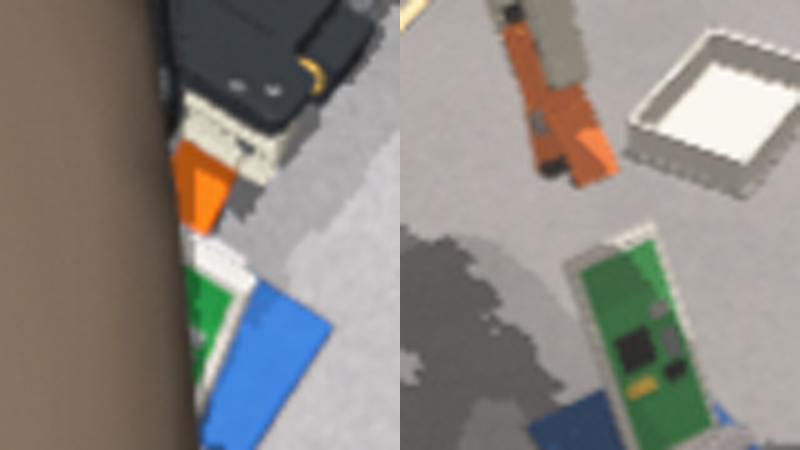

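Aligned. Pushing down along the slope in stages.

Emit:
arm_command(series=[0, 0, 0, 0.005, -0.015, 0.2, 0, 0, 0, 0, 0.005, -0.015, 0.35, 0, 0, 0, 0, 0.005, -0.015, 0.35, 0, 0, 0, 0, 0.005, -0.015, 0.35, 0])

```text
t: 18.73
eef_pos: [0.6854, 0.0128, 0.235]
ee_rot: [2.666, 0.002, -2.128]
force: [0.4, 0.4, -1.1]
width: 0.027
gripper_force: 40.0
```

```bash
python3 -c "
from plan import *
st()"
```

```text
t 18.725 face [ -0.5   0.6 226.9] Fface [-0.7 -0.6 -0.9] rot [[0.004, 1.0, -0.005], [-0.005, -0.005, -1.0]] 0.027 39.992204904556274
```

Emit:
arm_command(series=[0, 0, 0, 0, 0, 0.1, 0, 0, 0, 0, 0, 0, 0.15, 0, 0, 0, 0, 0, 0, 0.15, 0])

```text
t: 19.1
eef_pos: [0.6789, 0.0163, 0.2196]
ee_rot: [2.663, 0.001, -2.128]
force: [0.0, 0.7, -0.5]
width: 0.0268
gripper_force: 40.0
```

```bash
python3 -c "
from plan import *
st()"
```

```text
t 19.1 face [ -1.    1.  209.8] Fface [ 0.1 -0.7 -0.6] rot [[0.005, 1.0, -0.004], [-0.002, -0.003, -1.0]] 0.0268 39.99217629432678
```

Emit:
arm_command(series=[0, 0, 0, 0, 0.02, 0, 0, 0, 0, 0, 0, 0.02, 0.1, 0, 0, 0, 0, 0, 0.02, 0.18, 0, 0, 0, 0, 0, 0.02, 0.18, 0])

```text
t: 19.6
eef_pos: [0.67, 0.0218, 0.2042]
ee_rot: [2.663, 0.0, -2.128]
force: [1.0, -0.8, -1.2]
width: 0.0271
gripper_force: 40.0
```

```bash
python3 -c "
from plan import *
st()"
```

```text
t 19.6 face [  1.    1.  191.3] Fface [-1.7  0.1 -0.5] rot [[0.005, 1.0, -0.003], [-0.001, -0.003, -1.0]] 0.0271 39.99212443828583
```

Emit:
arm_command(series=[0, 0, 0, 0, 0, 0.02, 0, 0, 0, 0, 0, 0, 0.03, 0, 0, 0, 0, 0, 0, 0.03, 0])

```text
t: 19.98
eef_pos: [0.6696, 0.0222, 0.2025]
ee_rot: [2.664, 0.001, -2.129]
force: [0.9, 0.3, -0.2]
width: 0.0269
gripper_force: 40.0
```

```bash
python3 -c "
from plan import *
st()"
```

```text
t 19.975 face [  0.8   0.8 189.5] Fface [-0.6 -0.7  0.1] rot [[0.005, 1.0, -0.004], [-0.003, -0.004, -1.0]] 0.0269 39.99216377735138
```

Emit:
arm_command(series=[0, 0, 0, 0, 0, 0, 0.36, 0, 0, 0, 0, 0, 0, 0.42, 0, 0, 0, 0, 0, 0, 0.48, 0, 0, 0, 0, 0, 0, 0.6, 0, 0, 0, 0, 0, 0, 0.8, 0, 0, 0, 0, 0, 0, 1, 0, 0, 0, 0, 0, 0, 1, 0, 0, 0, 0, 0, 0, 1])

```text
t: 20.98
eef_pos: [0.6696, 0.0223, 0.2025]
ee_rot: [2.664, 0.001, -2.128]
force: [-0.3, 0.4, 0.4]
width: 0.0851
gripper_force: 0.0
```

Emit:
arm_command(series=[0, 0, 0, 0, 0, -0.2, 1, 0, 0, 0, 0, 0, -0.5, 1, 0, 0, 0, 0, 0, -1, 1, 0, 0, 0, 0, 0, -1, 1])

```text
t: 21.48
eef_pos: [0.7104, -0.0035, 0.295]
ee_rot: [2.67, 0.004, -2.129]
force: [-0.1, -0.7, 0.7]
width: 0.088
gripper_force: 0.0
```

Run:
```python
from plan import *
st()
i=arm.grab_frame('top'); j=arm.grab_frame('side')
cv2.imwrite('pics/t6.png',i);cv2.imwrite('pics/s6.png',j)
# orange pixels in the side view near the plate top vs predicted clip handle tips / barrel
h=cv2.cvtColor(j,cv2.COLOR_BGR2HSV); m=cv2.inRange(h,(3,140,80),(15,255,255)); m[240:]=0
ys,xs=np.nonzero(m); k=(abs(xs-216)<50)&(abs(ys-175)<50); xs,ys=xs[k],ys[k]
print(len(xs),xs.min(),xs.max(),ys.min(),ys.max(),'mean',xs.mean(),ys.mean())
for nm,c in dict(tipF=(23,0,49),tipB=(-21,0,49),bar=(1,0,0),lip=(13,0,-40)).items(): print(nm,proj('side',[fp(c[0],-13,149.5+c[2]),fp(c[0],13,149.5+c[2])]).round(0).tolist())
g=cv2.inRange(h,(50,100,30),(85,255,255)); ys,xs=np.nonzero(g); k=(abs(xs-216)<50)&(abs(ys-200)<50);print('green',xs[k].min(),xs[k].max(),ys[k].min(),ys[k].max())
```

```text
t 21.475 face [  0.7   1.4 293.8] Fface [0.  0.7 0.7] rot [[0.005, 1.0, -0.007], [-0.009, -0.007, -1.0]] 0.088 0.0
332 204 225 165 197 mean 215.0843373493976 179.75903614457832
tipF [[211.0, 170.0], [219.0, 167.0]]
tipB [[204.0, 168.0], [212.0, 165.0]]
bar [[213.0, 185.0], [220.0, 181.0]]
lip [[219.0, 198.0], [226.0, 195.0]]
green 213 237 187 228
```

The orange pixels in the side image (x 204–225, y 165–197) match the projected seated clip, and the gripper is clear. Handing in.

```bash
python3 -c "
from station import arm
print(arm.job_done())"
```

```text
the job is handed in; nothing more can be done
None
```

I stood the green board on the ledge, component side out, and closed the clip over the middle of its top edge. I handed the job in at about 21.6 s. The robot gave no verdict back. My last image check matched a seated clip, and the other objects were left alone.

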